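Refit the weighing plate of the espresso scale

ROBOT

A 6-joint arm with a two-finger parallel gripper is mounted at the origin on the work surface. World frame = base frame: x ahead of the robot, y to its left, z up, the work surface at z = 0. Lengths are in m, angles in rad, forces in N, time in s.
With the tool pointing down it reaches from about 0.3 to 0.775 m from the base axis. Payload 14.6 kg.
Tool frame: the origin (TCP) lies midway between the tips of the shut fingers; the grasp point (between the pads) lies manip.tcp_to_grasp behind it (manip.tcp_to_grasp is the distance from the TCP to the grasp point, in m); z points along the fingers, y is the direction in which the jaws open and shut (so a half turn about z gives the same grasp; the last joint's range is limited). The gripper opens to 94 mm and grips with 3 to 60 N. Pads are 16 mm wide; open, the fingers measure 119 mm over their backs; the gripper's body (75 mm by 177 mm) begins 78 mm behind the grasp point.
Start: joints at [-1.2, 0.3, 1.521, -0, 1.321, -0.067], TCP at [0.233, -0.498, 0.205] pointing down, gripper open.
Joint ranges: [-3.03, 3.03], [-0.79, 2.21], [0.23, 2.52], [-1.04, 4.18], [0, 3.07], [-2.55, 2.55]. Speed limits (rad/s): [2.22, 2.22, 2.57, 3.14, 3.14, 3.14].

INTERFACE

Orientations are given as a unit quaternion [w, x, y, z].
In Python, from station import manip gives the robot as it stands.
- The arm moves only by the tool send_rows, never from a script. Its argument "series" is a list of rows, each a list of 4 numbers: the shift along the world's x, y, z in mm, then the turn about the world's z in degrees. A call has 1 to 10 rows; each row shifts and turns the commanded pose from where the row before left it; what a row does not reach is not made up. A row lasts 1/12 s, in which the tool goes at most 41.7 mm and 7.16 degrees, less where a joint would pass 70% of its speed; a pose out of reach is approached as far as the arm can. A call is refused whole if a number of a shift passes 41.7 or a number of a turn 7.16, either way. A call with a gripper value outside its range is refused whole. "jaw" is the opening, from 0 (shut) to 1 (fully open), set as the call begins (left out, the last holds). The fingers move at their own pace and stop on an object; the grip force is fixed at half the most. Time passes only in rows, so rows that do not move let the fingers close. It gives the time, the measured TCP pose, the force and the opening at its end, in the units of the state.
- manip.observe(): the state, without advancing time (a new reading comes with each control period).
- manip.capture(name): name is "scene" or "side" or "wrist"; returns a dict with "img" (480x640x3 uint8, red, green, blue), "vertical_fov" (degrees; the focal length in pixels is half the picture's height over the tangent of half this angle, whatever the lens; pixels are square), "cx", "cy" (the principal point, pixels), "k1" (the pictures are not rectified: a ray, as slopes to the right and down, at radius r is drawn at 1 + k1 r^2 times it, then the intrinsics apply), "T" (4x4, takes a point from camera to world coordinates). Camera axes: x right, y down, z forward; pixel columns grow to the right and rows downward; lengths in m; the calibration is good to about 2 mm. A picture is of the moment at which its call begins. There is no depth.
- manip.close_job(): hands the job in, once; it reports no verdict.
The state is a dict: "time": time; "joints": joint angles; "qvel": joint speeds; "tau": joint torques, N m; "ee_pos": TCP position; "ee_rot": TCP orientation; "force": force on the tool from outside, world axes, zero at the start; "torque": the same for the moment, N m; "finger_gap": finger opening in m.
Only numpy, scipy, OpenCV 4.12 (cv2) and the standard library are available. Lean on these libraries where they do the work, as an engineer would, in place of code of your own. Each camera call takes 0.05 s, during which the arm holds its last target.

TASK

The thin steel weighing plate of the coffee scale lies to dry in a rimmed wooden tray that is open on one end. Press on it just firmly enough to slide it, without scratching it, out over the tray's open end until about a third of its length overhangs, then take it by its overhanging part, lift it off and lay it gently on the scale's raised grey support, flat, centred and square with the scale, and let go. Do not press hard on the tray or the scale, and leave the other things on the counter where they are.

Things in the scene. Friction and masses are not known exactly. Their poses are not given: they have to be found in the camera images.
- plate: the weighing plate: flat steel sheet 130 (its x) by 68 (its y) by 2.5 mm, 0.12 to 0.25 kg; origin mid-underside. Flat in the tray, lengthwise, +x end 2 to 7 mm from the back rim, sides 2 to 10 mm from the side rims (no finger fits in), near end 35 to 42 mm inside the open edge. Fingertips pressing below about 10 N slip on it (12 to 14 N slides it); sliding it under over 18 N scratches it.
- plate_end (a point): middle of the lower edge of the plate's end that lies towards the tray's open end: 65 mm from the plate's origin along its -x. The plate tips off the tray if half of its length overhangs.
- tray: fixed wooden drying tray: solid block 190 (its x) by 112 (its y) mm; its hard flat top, on which the plate lies, is 40 mm above the counter. Rims 16 mm wide stand 8 mm above that top on both long sides (80 mm apart inside) and at the back (+x; inner face at x = +79 mm); the -x end, roughly towards the robot, is open and drops straight to the counter. Origin at the centre of the underside.
- tray_edge (a point): middle of the tray's open edge, at the height of the top on which the plate lies (x = -95 mm, z = +40 mm in the tray's frame); the tray's +x points from it into the tray
- scale: fixed slim coffee scale, white plastic, 22 mm high: body 50 mm wide (its y) from x = -57 to +82 mm, then the display part, 86 mm wide, from x = +80 to +140 mm. On the body is a raised grey support, 90 by 40 mm, 8 mm high. Origin on the counter under the support's middle, +x towards the display, away from the robot. The centred plate juts out 8 mm past the near end, 9 mm at each side.
- scale_seat (a point): centre of the top of the scale's raised grey support, 30 mm above the counter: the plate's underside centre belongs here, plate's long side along the scale's x (either way round)
- cup: bystander: white ceramic cup, 60 mm wide, 55 mm tall, between tray and scale; origin at the centre of its underside
- tamper: bystander: steel tamper, 58 mm wide, 84 mm tall; origin at the centre of its underside
- pitcher: bystander: steel milk pitcher, 80 mm wide, 95 mm tall, with a handle; origin at the centre of its underside
- jar: bystander: glass jar, 76 mm wide, 110 mm tall; origin at the centre of its underside
- spoon: bystander: steel spoon 130 mm long lying on the counter nearest the robot; origin under its middle
- saucer: bystander: white saucer, 124 mm wide, 16 mm tall; origin at the centre of its underside
Mind the look-alikes: they are no part of the job. There is more than one size of the plate; the one meant has the size given above.

How it is judged:
By the outcome, as a careful person would: the job done as asked, in the order asked, and still so for the second after the job is handed in, with the robot touching nothing.
It also fails if it takes over 58 s, if anything falls off the work surface, if the arm or the gripper's body presses on something with over 40 N, if the wrist force passes 120 N, or if a joint passes its speed limit or range.

## Working session

There is one attempt and no reset: what is moved stays moved. The work goes in short steps, Python scripts to look and compute and a tool call to move; the robot and the scene stay as the last step left them, time stands still between calls to the robot, and variables do not carry over. Pictures are saved under pics/ and viewed, and the job is handed in when it is done.

Besides the shell and the picture viewer there is one more tool, called after "Request:" in YAML: its name, and indented under it one key for each argument. send_rows: Moves the arm, as the interface text tells. Its arguments: {"type":"object","properties":{"series":{"type":"array","items":{"type":"array","items":{"type":"number"}}},"jaw":{"type":"number"}},"required":["series"]}

```bash
mkdir -p pics; ls
python3 - <<'E'
from station import manip
import cv2
print(manip.observe(), manip.tcp_to_grasp)
for n in ["scene","side","wrist"]:
    c=manip.capture(n); cv2.imwrite(f"pics/{n}0.png",c["img"][:,:,::-1]); print(n,{k:c[k] for k in c if k!="img"})
E
```

```text
pics
{'time': 0.0, 'joints': array([-1.19963354e+00,  3.00485504e-01,  1.52154487e+00,  2.45967642e-05,
        1.32071672e+00, -6.66448081e-02]), 'qvel': array([ 3.48247379e-04, -4.85741460e-04, -4.34817138e-04,  7.49476764e-05,
       -5.35414572e-04,  5.61527471e-04]), 'tau': array([ 5.19327496e-04, -5.31811953e+01, -3.52741134e+01,  7.08593940e-02,
        2.43858341e-02, -8.56647557e-05]), 'ee_pos': array([ 0.23306435, -0.49789917,  0.20489375]), 'ee_rot': array([-5.72351158e-04,  9.76136587e-01,  2.17156697e-01, -7.57718376e-05]), 'force': array([-0.18126448,  0.82863032,  0.24800797]), 'torque': array([ 0.01147655,  0.00232732, -0.01130268]), 'finger_gap': 0.093991636277861} 0.0188
scene {'vertical_fov': 53.02051567760665, 'cx': 312.0177711210837, 'cy': 243.8358425517839, 'k1': -0.10524459743615139, 'T': array([[ 0.50891899,  0.72865346, -0.45832914,  1.07676674],
       [ 0.86072669, -0.4231394 ,  0.28302405, -0.30991045],
       [ 0.01228933, -0.53853244, -0.84251515,  0.98138964],
       [ 0.        ,  0.        ,  0.        ,  1.        ]])}
side {'vertical_fov': 50.2123088103456, 'cx': 314.5129999290636, 'cy': 235.6559833745747, 'k1': 0.041749742653813524, 'T': array([[-0.76654731, -0.34193801,  0.54358406,  0.00691225],
       [-0.64218517,  0.40571036, -0.65038243,  0.7096126 ],
       [ 0.00185279, -0.84763052, -0.5305837 ,  0.61408467],
       [ 0.        ,  0.        ,  0.        ,  1.        ]])}
wrist {'vertical_fov': 71.06109874294256, 'cx': 327.2972423231466, 'cy': 237.64315912184156, 'k1': -0.058813639585273275, 'T': array([[ 4.23884593e-01, -8.67706672e-01, -2.59628549e-01,
         3.10132421e-01],
       [-9.05716186e-01, -4.06159813e-01, -1.21294664e-01,
        -4.62021428e-01],
       [-2.02493566e-04,  2.86564719e-01, -9.58060865e-01,
         3.84290720e-01],
       [ 0.00000000e+00,  0.00000000e+00,  0.00000000e+00,
         1.00000000e+00]])}
```

View pics/scene0.png

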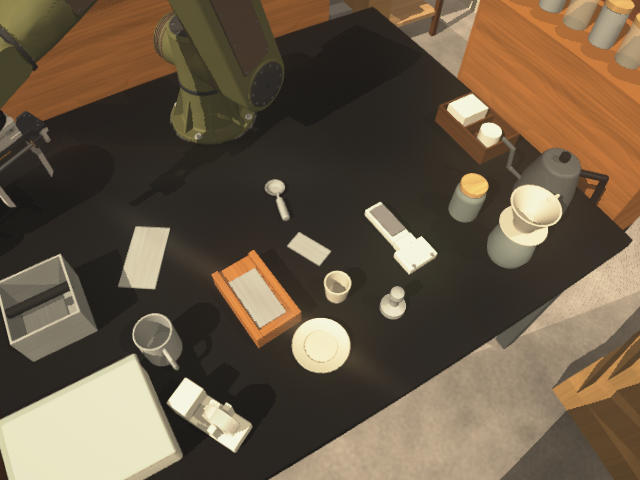

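View pics/side0.png

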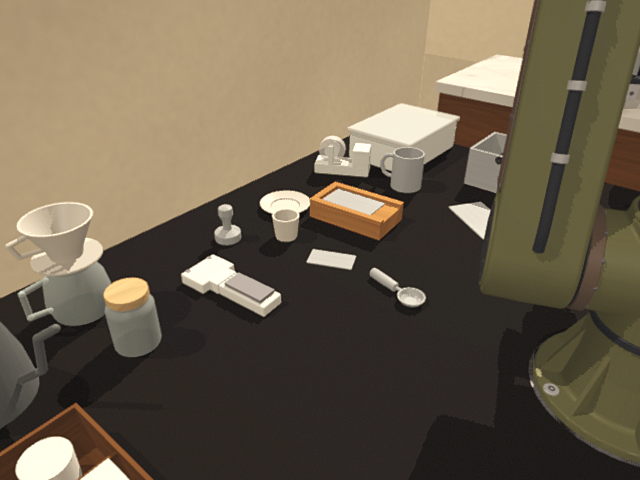

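View pics/wrist0.png

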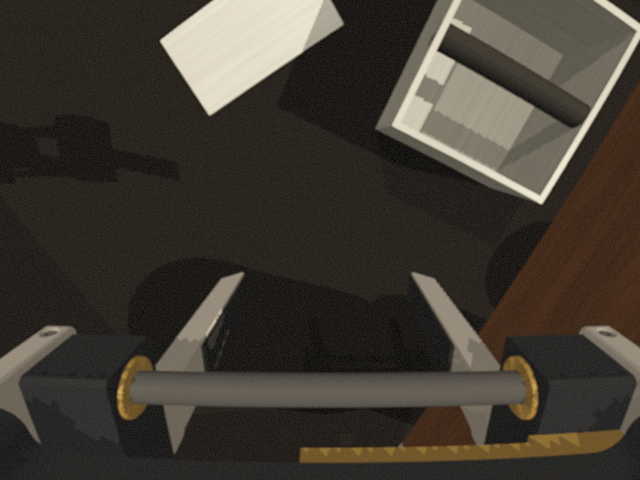

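The scene view shows the tray and its plate around (257,298), the scale with its grey support around (390,225), the cup at (337,286), and look-alike plates at (310,248) and (145,257). I'll zoom in for corners.

```bash
cat > h.py <<'E'
import numpy as np, cv2
from station import manip
def K(c):
    f=240/np.tan(np.radians(c["vertical_fov"])/2); return f
def p2w(c,uv,z):
    f=K(c); uv=np.atleast_2d(uv).astype(float)
    d=(uv-[c["cx"],c["cy"]])/f
    s=d.copy()
    for _ in range(20): s=d/(1+c["k1"]*(s**2).sum(1,keepdims=True))
    r=np.c_[s,np.ones(len(s))]@c["T"][:3,:3].T; o=c["T"][:3,3]
    return o+r*((z-o[2])/r[:,2])[:,None]
def w2p(c,P):
    P=np.atleast_2d(P); q=(P-c["T"][:3,3])@c["T"][:3,:3]; s=q[:,:2]/q[:,2:]
    s=s*(1+c["k1"]*(s**2).sum(1,keepdims=True)); return s*K(c)+[c["cx"],c["cy"]]
def crop(name,img,x0,y0,x1,y1,k):
    cv2.imwrite(name,cv2.resize(img[y0:y1,x0:x1,::-1],None,fx=k,fy=k,interpolation=cv2.INTER_CUBIC))
E
python3 - <<'E'
import cv2
from h import *
s=cv2.imread('pics/scene0.png')[:,:,::-1]; d=cv2.imread('pics/side0.png')[:,:,::-1]
crop('pics/a.png',s,205,240,325,360,5); crop('pics/b.png',s,350,190,450,280,6)
crop('pics/c.png',d,300,175,410,245,7); crop('pics/d.png',d,170,240,290,320,6)
E
```

```text
(no output)
```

View pics/a.png

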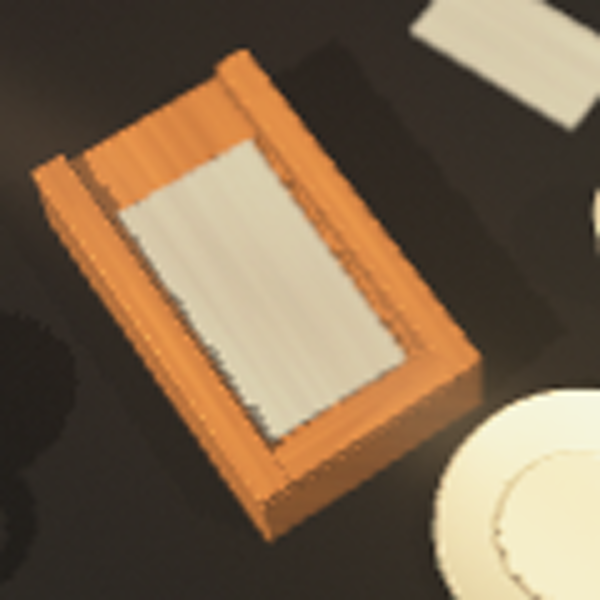

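View pics/b.png

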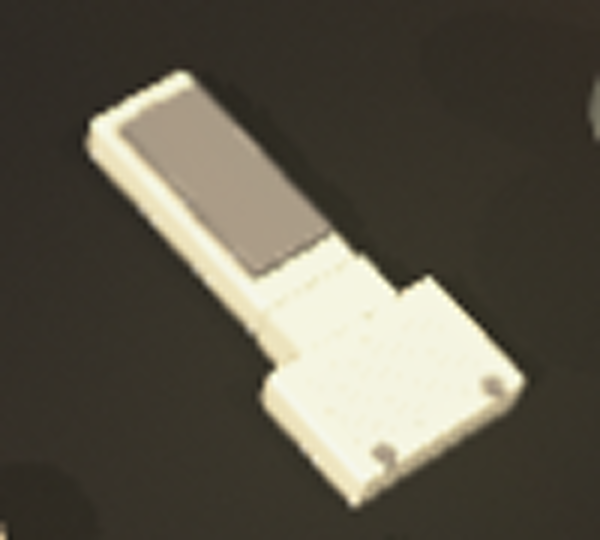

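View pics/c.png

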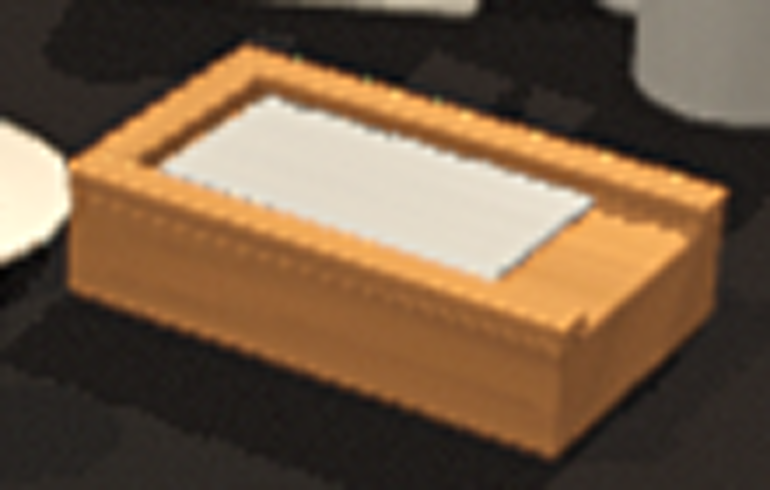

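View pics/d.png

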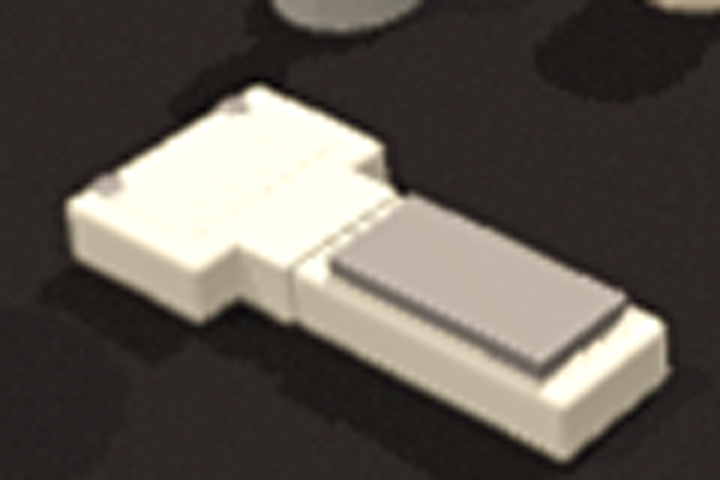

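The tray's open end is at upper left in the scene view, towards the robot, and the plate's corners are clearly visible. The grey support's corners are clear in both views. I'll measure all of them.

```bash
cat > m.py <<'E'
from h import *
S={'vertical_fov': 53.02051567760665, 'cx': 312.0177711210837, 'cy': 243.8358425517839, 'k1': -0.10524459743615139, 'T': np.array([[ 0.50891899,  0.72865346, -0.45832914,  1.07676674],[ 0.86072669, -0.4231394 ,  0.28302405, -0.30991045],[ 0.01228933, -0.53853244, -0.84251515,  0.98138964],[0,0,0,1]])}
D={'vertical_fov': 50.2123088103456, 'cx': 314.5129999290636, 'cy': 235.6559833745747, 'k1': 0.041749742653813524, 'T': np.array([[-0.76654731, -0.34193801,  0.54358406,  0.00691225],[-0.64218517,  0.40571036, -0.65038243,  0.7096126 ],[ 0.00185279, -0.84763052, -0.5305837 ,  0.61408467],[0,0,0,1]])}
def cp(P,x0,y0,k): return (np.array(P)+.5)/k-.5+[x0,y0]
def rep(n,W,ax=(0,3,1,2)):
    # order: near-left, near-right, far-right, far-left
    c=W.mean(0)*1e3; l=(W[2]+W[3]-W[0]-W[1])/2*1e3; w=(W[0]+W[3]-W[1]-W[2])/2*1e3
    print(n,np.round(c,1),'L',np.round(np.hypot(*l[:2]),1),'W',np.round(np.hypot(*w[:2]),1),'yawL',np.round(np.degrees(np.arctan2(l[1],l[0])),2),'yawW',np.round(np.degrees(np.arctan2(-w[0],w[1])),2)); print(np.round(W*1e3,1).tolist())
E
python3 - <<'E'
from m import *
# scene: image-left? report raw first
rep('tray S',p2w(S,cp([(33,175),(245,50),(480,357),(268,502)],205,240,5),.048))
rep('plate S',p2w(S,cp([(120,212),(248,140),(407,357),(277,443)],205,240,5),.0425))
rep('supp S',p2w(S,cp([(120,130),(198,85),(332,232),(258,278)],350,190,6),.030))
# side
rep('tray D',p2w(D,cp([(728,190),(560,343),(72,165),(250,43)],300,175,7),.048))
rep('plate D',p2w(D,cp([(595,200),(498,277),(158,168),(270,95)],300,175,7),.0425))
rep('supp D',p2w(D,cp([(628,297),(543,367),(332,262),(412,198)],170,240,6),.030))
for n,c,uv in [('cupS',S,(337,277)),('cupD',D,(286,216))]: print(n,p2w(c,uv,.055))
print('tamper',p2w(S,(393,308),.01),'saucer',p2w(S,(321,346),.016),'spoon',p2w(S,[(275,187),(284,217)],.005))
print('plate small',p2w(S,[(288,244),(297,233),(330,249),(322,264)],.0025),'jar',p2w(S,(466,190),.1))
E
```

```text
tray S [ 614.7 -166.1   48. ] L 188.5 W 110.0 yawL 5.58 yawW -173.79
[[526.4, -230.8, 48.0], [515.4, -119.7, 48.0], [702.1, -103.2, 48.0], [714.9, -210.7, 48.0]]
plate S [ 622.7 -166.8   42.5] L 130.8 W 66.1 yawL 4.37 yawW -175.05
[[559.6, -204.6, 42.5], [555.3, -139.0, 42.5], [684.3, -128.8, 42.5], [691.4, -194.9, 42.5]]
supp S [590.9 204.1  30. ] L 88.1 W 40.3 yawL 3.47 yawW -175.74
[[548.4, 180.8, 30.0], [545.5, 222.2, 30.0], [633.4, 226.3, 30.0], [636.4, 187.3, 30.0]]
tray D [ 612.8 -166.8   48. ] L 191.1 W 116.4 yawL 3.36 yawW -173.88
[[524.0, -232.0, 48.0], [510.9, -112.8, 48.0], [702.3, -105.0, 48.0], [714.0, -217.4, 48.0]]
plate D [ 622.2 -169.4   42.5] L 131.2 W 66.0 yawL 4.61 yawW -175.92
[[559.2, -206.5, 42.5], [554.3, -142.7, 42.5], [685.4, -130.1, 42.5], [689.8, -198.0, 42.5]]
supp D [584.8 207.1  30. ] L 87.9 W 40.1 yawL 4.34 yawW -172.98
[[542.9, 183.5, 30.0], [539.0, 224.0, 30.0], [625.7, 229.9, 30.0], [631.5, 190.9, 30.0]]
cupS [[0.67458278 0.0047381  0.055     ]]
cupD [[0.67957522 0.00233877 0.055     ]]
tamper [[0.78447661 0.08594467 0.01      ]] saucer [[ 0.78093908 -0.0992328   0.016     ]] spoon [[ 0.34568514  0.02412742  0.005     ]
 [ 0.44200659 -0.00194496  0.005     ]]
plate small [[ 0.5155461  -0.03143879  0.0025    ]
 [ 0.49866225  0.00314515  0.0025    ]
 [ 0.57858661  0.04876379  0.0025    ]
 [ 0.60451794  0.01057966  0.0025    ]] jar [[0.65057324 0.38144542 0.1       ]]
```

Both views agree to 2–6 mm. The plate is at about (622,-168) with 4.5° yaw, the tray at about (613,-166) with ~5° yaw, and the support at about (588,205) with ~4° yaw. I'll move above the tray with the jaws shut and the tool aligned, then refine with the wrist camera.

Request:
send_rows:
  series:
    - [28, 28, 0, -2]
    - [28, 28, 0, -2]
    - [28, 28, 0, -2]
    - [28, 28, 0, -2]
    - [28, 28, 0, -2]
    - [28, 28, 0, -2]
    - [28, 28, 0, -2]
    - [28, 28, 0, -2]
    - [28, 28, 0, -2]
    - [28, 28, 0, -2]
  jaw: 0

```text
time: 0.98
ee_pos: [0.5142, -0.2164, 0.2054]
ee_rot: [-0.0, 0.999, 0.043, -0.0]
force: [0.4, -1.0, -0.4]
finger_gap: 0.0308
```

Request:
send_rows:
  series:
    - [20, 20, 0, 0]
    - [17, 18, 0, 0]
    - [5, 5, 0, 0]
    - [0, 0, 0, 0]
    - [0, 0, 0, 0]

```text
time: 1.4
ee_pos: [0.5547, -0.1755, 0.2051]
ee_rot: [-0.0, 0.999, 0.044, -0.0]
force: [-0.8, -0.4, 0.1]
finger_gap: 0.0008
```

```bash
cat > snap.py <<'E'
import sys,pickle
from h import *
for a in sys.argv[2:]:
    c=manip.capture(a); cv2.imwrite(f"pics/{a}{sys.argv[1]}.png",c["img"][:,:,::-1]); pickle.dump(c,open(f"{a}{sys.argv[1]}.pkl","wb"))
o=manip.observe(); q=o['ee_rot']
print('t',round(o['time'],2),'pos',np.round(o['ee_pos']*1e3,1),'yaw',round(np.degrees(2*np.arctan2(q[2],q[1])),2),'F',np.round(o['force'],2),'gap',round(o['finger_gap']*1e3,1))
E
python3 snap.py 1 wrist
```

```text
t 1.45 pos [ 554.5 -175.9  205.3] yaw 5.05 F [-0.97 -0.04 -0.5 ] gap 0.6
```

View pics/wrist1.png

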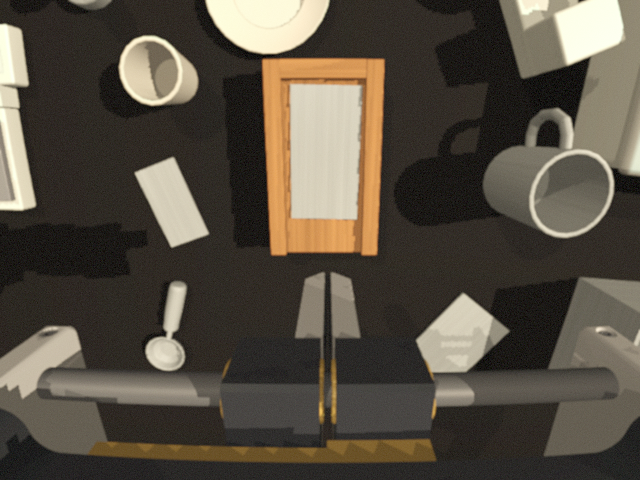

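The wrist view shows the tray from (262,58) to (384,255) with the plate at (289–361, 83–221). It is seen almost square on.

```bash
cat > wr.py <<'E'
import pickle,sys
from m import *
def quad(mask):
    cs,_=cv2.findContours(mask,cv2.RETR_EXTERNAL,cv2.CHAIN_APPROX_NONE)
    c=max(cs,key=cv2.contourArea); r=cv2.minAreaRect(c); 
    ap=cv2.approxPolyDP(cv2.convexHull(c),5,True)[:,0]
    return c,ap
E
python3 - <<'E'
from wr import *
c=pickle.load(open('wrist1.pkl','rb')); im=c['img']; hsv=cv2.cvtColor(im,cv2.COLOR_RGB2HSV)
roi=np.zeros(im.shape[:2],np.uint8); roi[50:262,255:392]=255
w=((hsv[...,1]>110)&(hsv[...,2]>90)).astype(np.uint8)*roi
p=((hsv[...,1]<70)&(hsv[...,2]>110)).astype(np.uint8)*roi; p[:75]=0
p=cv2.morphologyEx(p,cv2.MORPH_OPEN,np.ones((5,5)))
for n,m,z in(('tray',w,.048),('plate',p,.0425)):
    k,ap=quad(m); print(n,ap.tolist()); W=p2w(c,ap+0.0,z)
    print(np.round(W*1e3,1).tolist()); kw=p2w(c,k[:,0].astype(float),z)[:,:2]*1e3
    r=cv2.minAreaRect(kw.astype(np.float32)); print(r)
E
```

```text
tray [[383, 58], [377, 254], [271, 255], [262, 59]]
[[714.6, -212.3, 48.0], [525.6, -230.9, 48.0], [514.5, -118.8, 48.0], [704.0, -101.9, 48.0]]
((614.654052734375, -166.0205841064453), (191.07244873046875, 114.20172119140625), 5.084875106811523)
plate [[291, 84], [361, 86], [356, 218], [292, 217]]
[[685.3, -129.2, 42.5], [689.4, -195.3, 42.5], [561.4, -204.8, 42.5], [556.5, -138.2, 42.5]]
((622.98291015625, -166.78973388671875), (130.08775329589844, 68.49880981445312), 4.1244401931762695)
```

Request:
send_rows:
  series:
    - [15, 2, -15, 0]
    - [25, 3, -30, 0]
    - [25, 3, -30, 0]
    - [15, 2, -30, 0]
    - [10, 1, -25, 0]
    - [0, 0, -14, 0]
    - [0, 0, -8, 0]
    - [0, 0, -4, 0]
    - [0, 0, 0, 0]
    - [0, 0, 0, 0]

```text
time: 2.28
ee_pos: [0.6453, -0.1648, 0.0512]
ee_rot: [0.0, 0.999, 0.044, 0.001]
force: [-0.2, 0.1, 0.4]
finger_gap: 0.0004
```

Request:
send_rows:
  series:
    - [0, 0, 0, 0]
    - [0, 0, -1, 0]
    - [0, 0, -1, 0]
    - [0, 0, -1, 0]
    - [0, 0, 0, 0]

```text
time: 2.7
ee_pos: [0.6451, -0.1641, 0.0464]
ee_rot: [-0.0, 0.999, 0.044, -0.0]
force: [-0.5, 0.2, 0.1]
finger_gap: 0.0006
```

Request:
send_rows:
  series:
    - [0, 0, -1, 0]
    - [0, 0, -1, 0]
    - [0, 0, -1, 0]
    - [0, 0, 0, 0]

```text
time: 3.03
ee_pos: [0.645, -0.1641, 0.0431]
ee_rot: [-0.0, 0.999, 0.044, -0.0]
force: [0.5, -0.6, 0.0]
finger_gap: 0.0003
```

Request:
send_rows:
  series:
    - [0, 0, -0.5, 0]
    - [0, 0, 0, 0]

```text
time: 3.2
ee_pos: [0.6452, -0.1641, 0.0429]
ee_rot: [0.0, 0.999, 0.044, 0.0]
force: [-0.2, 0.5, -0.9]
finger_gap: 0.0003
```

Request:
send_rows:
  series:
    - [0, 0, -0.5, 0]
    - [0, 0, 0, 0]

```text
time: 3.37
ee_pos: [0.6452, -0.1641, 0.0428]
ee_rot: [0.0, 0.999, 0.044, 0.0]
force: [-2.0, 0.5, 3.9]
finger_gap: 0.0002
```

Request:
send_rows:
  series:
    - [0, 0, -0.3, 0]
    - [0, 0, 0, 0]

```text
time: 3.53
ee_pos: [0.6452, -0.1641, 0.0428]
ee_rot: [0.0, 0.999, 0.044, 0.0]
force: [-3.3, 0.7, 6.0]
finger_gap: 0.0006
```

Request:
send_rows:
  series:
    - [0, 0, -0.5, 0]
    - [0, 0, 0, 0]

```text
time: 3.7
ee_pos: [0.6453, -0.1641, 0.0428]
ee_rot: [0.0, 0.999, 0.044, 0.0]
force: [-5.0, 1.2, 11.4]
finger_gap: 0.0005
```

Request:
send_rows:
  series:
    - [0, 0, -0.3, 0]
    - [0, 0, 0, 0]
    - [0, 0, 0, 0]

```text
time: 3.95
ee_pos: [0.6453, -0.1641, 0.0427]
ee_rot: [0.0, 0.999, 0.044, 0.0]
force: [-5.7, 1.8, 12.6]
finger_gap: 0.0004
```

Request:
send_rows:
  series:
    - [-1, -0.1, 0, 0]
    - [-1, -0.1, 0, 0]
    - [-1, -0.1, 0, 0]
    - [0, 0, 0, 0]

```text
time: 4.28
ee_pos: [0.6434, -0.1645, 0.0428]
ee_rot: [0.0, 0.999, 0.044, 0.002]
force: [2.8, 1.0, 8.2]
finger_gap: 0.0006
```

```bash
python3 snap.py 2 wrist; python3 snap.py 2 wrist
```

```text
t 4.33 pos [ 643.4 -164.6   42.8] yaw 5.09 F [2.99 0.9  7.91] gap 0.7
t 4.38 pos [ 643.4 -164.6   42.8] yaw 5.09 F [ 2.46 -0.15  7.99] gap 0.5
```

Request:
send_rows:
  series:
    - [0, 0, -0.6, 0]
    - [0, 0, 0, 0]
    - [-1, -0.1, 0, 0]
    - [-1, -0.1, 0, 0]
    - [0, 0, 0, 0]

```text
time: 4.8
ee_pos: [0.6419, -0.1648, 0.0428]
ee_rot: [0.001, 0.999, 0.044, 0.003]
force: [4.3, 1.0, 10.3]
finger_gap: 0.0003
```

Request:
send_rows:
  series:
    - [-1, -0.1, 0, 0]
    - [-1, -0.1, 0, 0]
    - [0, 0, 0, 0]

```text
time: 5.05
ee_pos: [0.64, -0.1651, 0.0428]
ee_rot: [0.001, 0.999, 0.044, 0.003]
force: [3.9, 0.8, 9.5]
finger_gap: 0.0007
```

```bash
python3 snap.py 3 wrist
python3 - <<'E'
from h import *
import pickle
crop('pics/w3.png',pickle.load(open('wrist3.pkl','rb'))['img'],180,0,460,300,2)
E
```

```text
t 5.1 pos [ 639.9 -165.1   42.8] yaw 5.09 F [ 3.83  0.26 10.83] gap 0.4
```

View pics/w3.png

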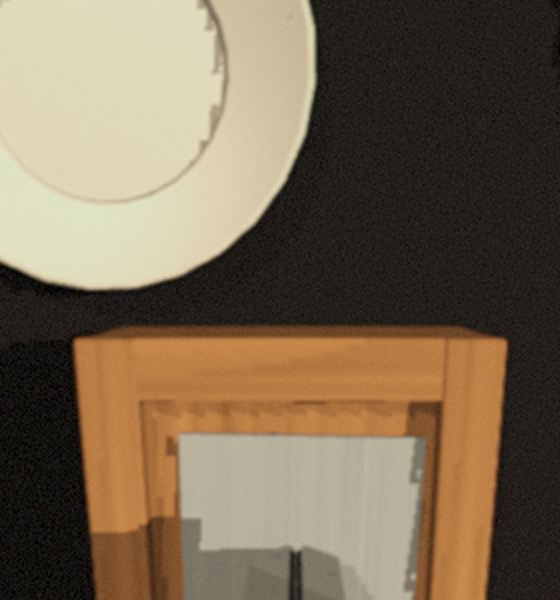

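Run:
```python
from wr import *
c=pickle.load(open('wrist3.pkl','rb'))
print(p2w(c,cp([(180,434),(425,438)],180,0,2),.0425), p2w(c,cp([(142,400),(440,402)],180,0,2),.048))
```

```text
[[ 0.68012524 -0.1294961   0.0425    ]
 [ 0.68493841 -0.19670843  0.0425    ]] [[ 0.68973507 -0.11996333  0.048     ]
 [ 0.69610797 -0.19807403  0.048     ]]
```

The plate follows: its back edge moved 5 mm for 5.3 mm of tip travel. I'll add slightly more press and continue.

Request:
send_rows:
  series:
    - [0, 0, -0.3, 0]
    - [-1.5, -0.1, 0, 0]
    - [-2, -0.2, 0, 0]
    - [-2, -0.2, 0, 0]

```text
time: 5.43
ee_pos: [0.6348, -0.1656, 0.0428]
ee_rot: [0.001, 0.999, 0.044, 0.003]
force: [6.1, 0.9, 10.9]
finger_gap: 0.0002
```

Request:
send_rows:
  series:
    - [-2, -0.2, 0, 0]
    - [-2, -0.2, 0, 0]
    - [-2, -0.2, 0, 0]

```text
time: 5.68
ee_pos: [0.6288, -0.1662, 0.0428]
ee_rot: [0.001, 0.999, 0.044, 0.003]
force: [6.0, 0.5, 11.2]
finger_gap: 0.0003
```

Request:
send_rows:
  series:
    - [-2, -0.2, -0.2, 0]
    - [-2, -0.2, 0, 0]
    - [-2, -0.2, 0, 0]
    - [-2, -0.2, 0, 0]

```text
time: 6.02
ee_pos: [0.621, -0.1671, 0.0428]
ee_rot: [0.001, 0.999, 0.044, 0.003]
force: [6.3, 0.3, 12.1]
finger_gap: 0.0007
```

Request:
send_rows:
  series:
    - [-2, -0.2, 0, 0]
    - [-2, -0.2, 0, 0]
    - [-2, -0.2, 0, 0]
    - [-2, -0.2, 0, 0]

```text
time: 6.35
ee_pos: [0.613, -0.1679, 0.0428]
ee_rot: [0.001, 0.999, 0.044, 0.003]
force: [6.5, 0.5, 11.2]
finger_gap: 0.0005
```

Request:
send_rows:
  series:
    - [-2, -0.2, -0.15, 0]
    - [-2, -0.2, 0, 0]
    - [-2, -0.2, 0, 0]
    - [-2, -0.2, 0, 0]
    - [-2, -0.2, 0, 0]

```text
time: 6.77
ee_pos: [0.6032, -0.169, 0.0427]
ee_rot: [0.001, 0.999, 0.044, 0.004]
force: [7.2, 1.1, 12.9]
finger_gap: 0.0003
```

```bash
python3 snap.py 4 wrist
python3 - <<'E'
from h import *
import pickle
crop('pics/w4.png',pickle.load(open('wrist4.pkl','rb'))['img'],180,0,460,300,2)
E
```

```text
t 6.82 pos [ 602.9 -169.    42.7] yaw 5.08 F [ 4.09  0.84 13.19] gap 0.2
```

View pics/w4.png

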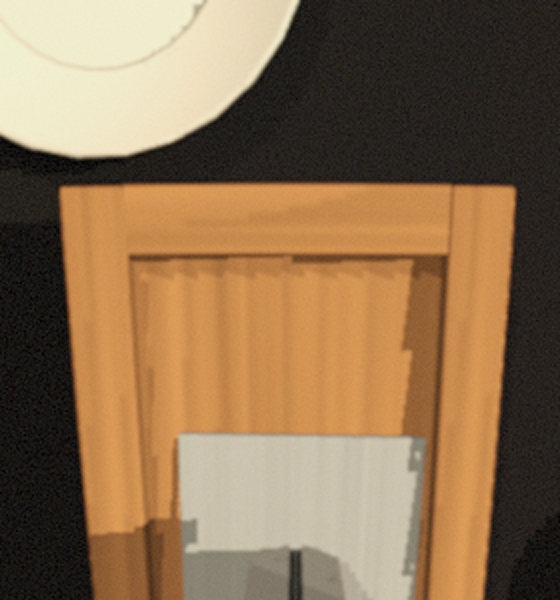

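The plate's back edge stays at row 434 relative to the gripper, so there is no slip. About 40 mm remain.

Request:
send_rows:
  series:
    - [-2, -0.2, 0, 0]
    - [-2, -0.2, 0, 0]
    - [-2, -0.2, 0, 0]
    - [-2, -0.2, 0, 0]
    - [-2, -0.2, 0, 0]

```text
time: 7.23
ee_pos: [0.5932, -0.17, 0.0427]
ee_rot: [0.001, 0.999, 0.044, 0.004]
force: [6.9, 1.4, 13.3]
finger_gap: 0.0005
```

Request:
send_rows:
  series:
    - [-2, -0.2, -0.05, 0]
    - [-2, -0.2, 0, 0]
    - [-2, -0.2, 0, 0]
    - [-2, -0.2, 0, 0]
    - [-2, -0.2, 0, 0]

```text
time: 7.65
ee_pos: [0.5833, -0.1711, 0.0427]
ee_rot: [0.001, 0.999, 0.044, 0.004]
force: [7.6, 0.5, 13.6]
finger_gap: 0.0001
```

Request:
send_rows:
  series:
    - [-2, -0.2, -0.05, 0]
    - [-2, -0.2, 0, 0]
    - [-2, -0.2, 0, 0]
    - [-2, -0.2, 0, 0]
    - [-2, -0.2, 0, 0]

```text
time: 8.07
ee_pos: [0.5734, -0.1721, 0.0427]
ee_rot: [0.001, 0.999, 0.044, 0.004]
force: [8.2, 0.6, 14.3]
finger_gap: 0.0002
```

Request:
send_rows:
  series:
    - [-2, -0.2, 0.1, 0]
    - [-2, -0.2, 0, 0]
    - [-2, -0.2, 0, 0]
    - [-2, -0.2, 0, 0]
    - [-1.5, -0.1, 0, 0]
    - [0, 0, 0, 0]

```text
time: 8.57
ee_pos: [0.5637, -0.173, 0.0427]
ee_rot: [0.001, 0.999, 0.044, 0.004]
force: [4.3, 0.1, 15.3]
finger_gap: 0.0005
```

```bash
python3 snap.py 5 wrist side scene
python3 - <<'E'
from h import *
import pickle
crop('pics/w5.png',pickle.load(open('wrist5.pkl','rb'))['img'],180,0,460,300,2)
crop('pics/d5.png',pickle.load(open('side5.pkl','rb'))['img'],290,165,420,255,6)
crop('pics/s5.png',pickle.load(open('scene5.pkl','rb'))['img'],205,220,325,360,4)
E
```

```text
t 8.72 pos [ 563.6 -173.    42.7] yaw 5.08 F [ 5.66  0.8  14.67] gap 0.4
```

View pics/w5.png

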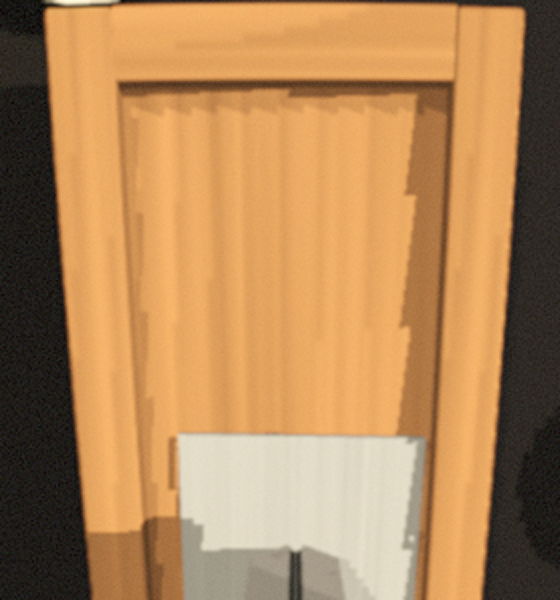

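View pics/d5.png

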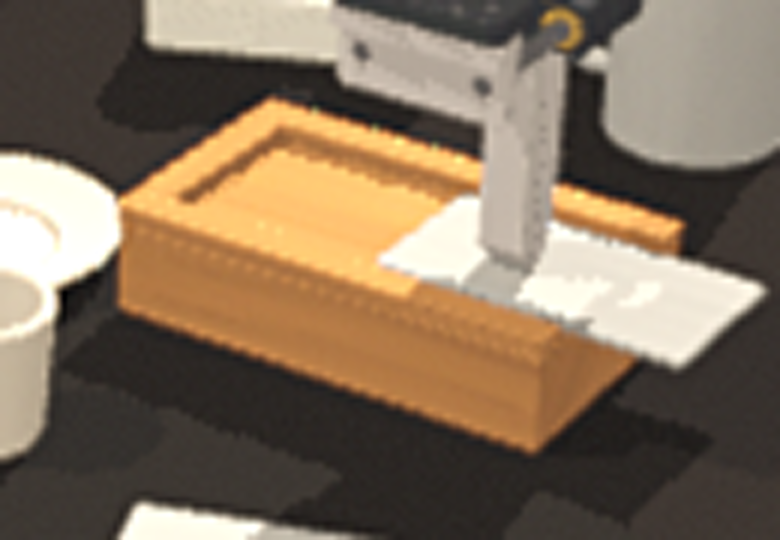

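View pics/s5.png

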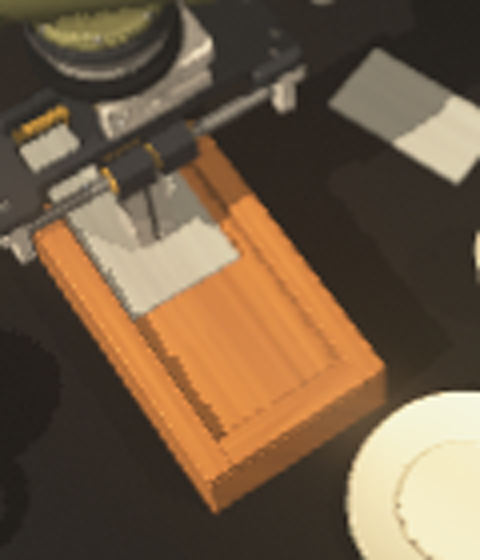

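The plate now overhangs the open edge by roughly a third and sits straight in the tray. I'll lift off gently and measure.

Request:
send_rows:
  series:
    - [0, 0, 1, 0]
    - [0, 0, 1, 0]
    - [0, 0, 4, 0]
    - [0, 0, 15, 0]
    - [0, 0, 25, 0]
    - [-25, -2, 30, 0]
    - [-30, -3, 30, 0]
    - [-10, -1, 10, 0]
    - [0, 0, 0, 0]
    - [0, 0, 0, 0]
  jaw: 1

```text
time: 9.55
ee_pos: [0.4969, -0.1785, 0.1556]
ee_rot: [0.0, 0.999, 0.044, 0.0]
force: [0.4, 0.2, -0.5]
finger_gap: 0.0639
```

```bash
python3 snap.py 6 wrist
```

```text
t 9.6 pos [ 497.  -178.2  154.7] yaw 5.07 F [-0.18  0.05 -0.48] gap 68.3
```

View pics/wrist6.png

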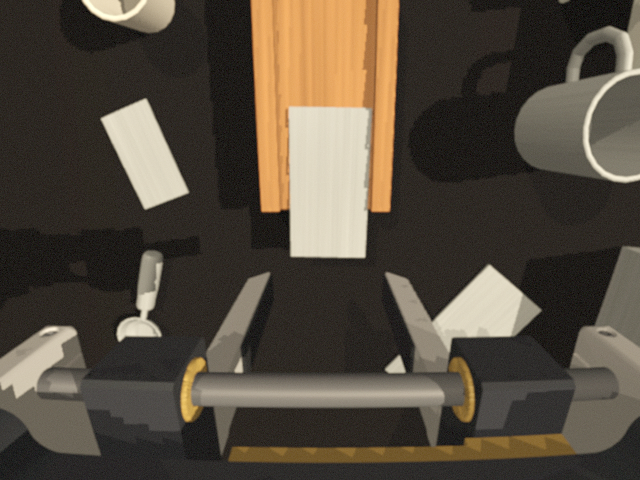

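Run:
```python
from wr import *
c=pickle.load(open('wrist6.pkl','rb')); im=c['img']; hsv=cv2.cvtColor(im,cv2.COLOR_RGB2HSV)
p=((hsv[...,1]<70)&(hsv[...,2]>110)).astype(np.uint8)*255
p[:, :280]=0;p[:,378:]=0;p[270:]=0
k,ap=quad(p); print(ap.tolist()); W=p2w(c,ap+0.,.0425); print(np.round(W*1e3,1).tolist())
print(cv2.minAreaRect((p2w(c,k[:,0].astype(float),.0425)[:,:2]*1e3).astype(np.float32)))
print(np.round(p2w(c,[(262,211.5),(280,211.5),(375,211.5),(390,211.5)],.048)*1e3,1))
```

```text
[[369, 108], [365, 256], [291, 256], [289, 107]]
[[608.3, -202.9, 42.5], [480.0, -214.8, 42.5], [474.0, -146.7, 42.5], [603.3, -137.4, 42.5]]
((540.9892578125, -175.56216430664062), (130.8275146484375, 69.78638458251953), 4.446958065032959)
[[ 514.9 -119.5   48. ]
 [ 516.3 -135.2   48. ]
 [ 523.5 -217.7   48. ]
 [ 524.7 -230.8   48. ]]
```

Plate centre is (541,-175) with yaw ~4.5° and about 43 mm overhang. I'll descend with open jaws straddling the overhang, 13 mm outside the tray edge.

Request:
send_rows:
  series:
    - [5, 0, -15, -0.4]
    - [5, 0.3, -25, 0]
    - [0, 0, -30, 0]
    - [0, 0, -25, 0]
    - [0, 0, -18, 0]
    - [0, 0, -10, 0]
    - [0, 0, 0, 0]
    - [0, 0, 0, 0]

```text
time: 10.27
ee_pos: [0.5069, -0.1779, 0.032]
ee_rot: [-0.0, 0.999, 0.041, -0.001]
force: [0.3, 0.2, 1.2]
finger_gap: 0.0941
```

```bash
python3 snap.py 7 wrist side
python3 - <<'E'
from h import *
import pickle
crop('pics/d7.png',pickle.load(open('side7.pkl','rb'))['img'],290,145,430,255,5)
E
```

```text
t 10.37 pos [ 507.4 -178.2   33.4] yaw 4.69 F [-0.24 -0.04 -0.15] gap 93.7
```

View pics/d7.png

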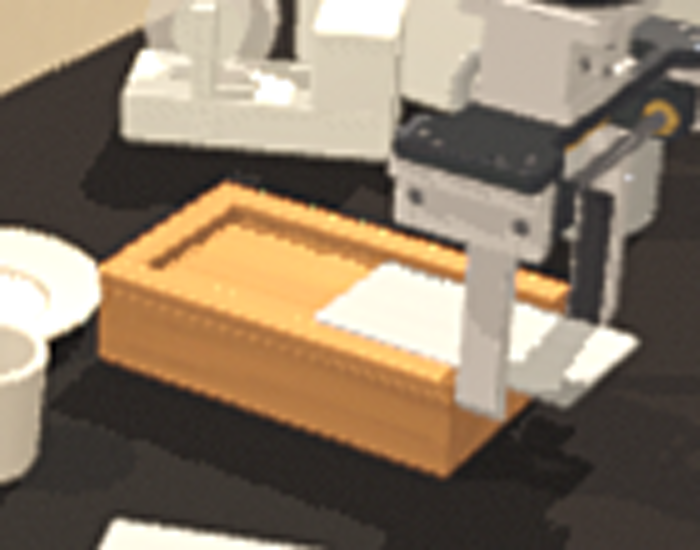

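View pics/wrist7.png

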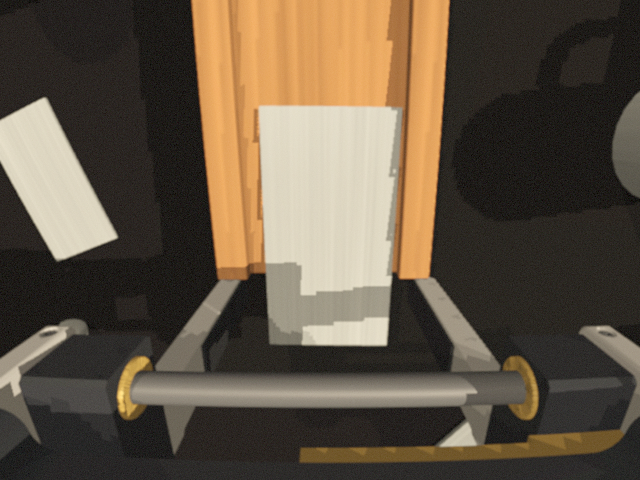

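Fingers straddle the overhang symmetrically (tips at columns 237 and 418, plate centre at 328) and clear the tray edge. Descend the last 10 mm and close.

Request:
send_rows:
  series:
    - [0, 0, -5, 0]
    - [0, 0, -5, 0]
    - [0, 0, 0, 0]
    - [0, 0, 0, 0]

```text
time: 10.7
ee_pos: [0.5067, -0.178, 0.0224]
ee_rot: [-0.0, 0.999, 0.041, -0.0]
force: [0.6, 0.8, -0.1]
finger_gap: 0.0939
```

Request:
send_rows:
  series:
    - [0, 0, 0, 0]
    - [0, 0, 0, 0]
    - [0, 0, 0, 0]
    - [0, 0, 0, 0]
    - [0, 0, 0, 0]
    - [0, 0, 0, 0]
    - [0, 0, 0, 0]
  jaw: 0

```text
time: 11.28
ee_pos: [0.5068, -0.1781, 0.0226]
ee_rot: [0.0, 0.999, 0.041, 0.0]
force: [-0.5, -0.2, 0.6]
finger_gap: 0.0667
```

```bash
python3 snap.py 8 wrist
```

```text
t 11.33 pos [ 506.9 -178.1   22.6] yaw 4.69 F [-0.09 -0.15  1.26] gap 66.7
```

View pics/wrist8.png

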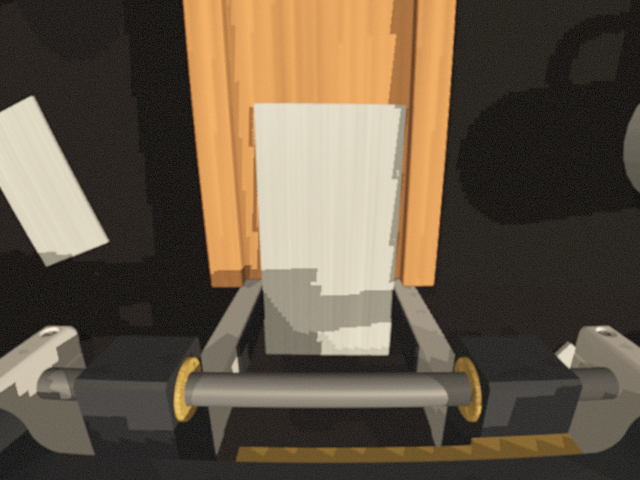

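Gripped: the gap is 66.7 mm on the 68 mm plate. Lifting straight up slowly.

Request:
send_rows:
  series:
    - [0, 0, 1, 0]
    - [0, 0, 2, 0]
    - [0, 0, 4, 0]
    - [0, 0, 7, 0]
    - [0, 0, 10, 0]
    - [0, 0, 10, 0]
    - [0, 0, 5, 0]
    - [0, 0, 1, 0]
    - [0, 0, 0, 0]

```text
time: 12.08
ee_pos: [0.507, -0.1781, 0.0631]
ee_rot: [0.0, 0.999, 0.041, 0.0]
force: [-0.2, 0.1, -1.6]
finger_gap: 0.0667
```

```bash
python3 snap.py 9 wrist side
python3 - <<'E'
from h import *
import pickle
crop('pics/d9.png',pickle.load(open('side9.pkl','rb'))['img'],290,125,430,245,5)
E
```

```text
t 12.18 pos [ 506.6 -178.    62.2] yaw 4.68 F [ 0.01  0.2  -2.32] gap 67.0
```

View pics/d9.png

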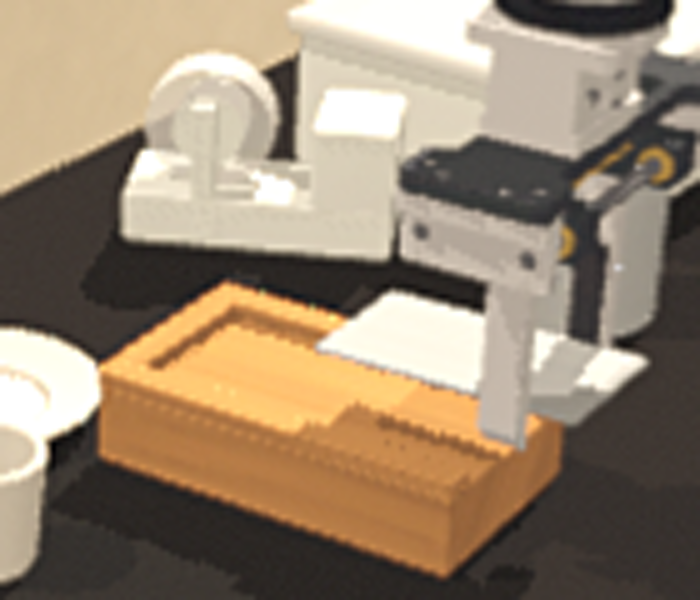

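View pics/wrist9.png

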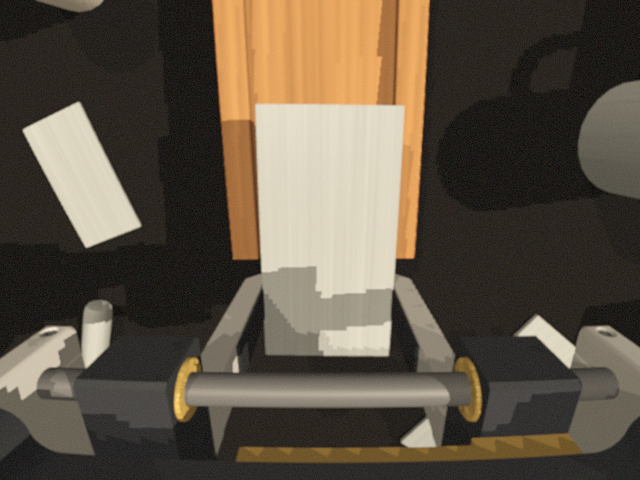

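Lifted flat with no droop to speak of. I'll raise and carry towards the scale, stopping short to view it.

Request:
send_rows:
  series:
    - [0, 0, 15, 0]
    - [0, 0, 25, 0]
    - [0, 5, 25, 0]
    - [0, 12, 15, 0]
    - [2, 18, 5, 0]
    - [3, 22, 0, 0]
    - [3, 24, 0, 0]
    - [3, 24, 0, 0]
    - [3, 24, 0, 0]
    - [3, 24, 0, 0]

```text
time: 13.02
ee_pos: [0.5235, -0.0239, 0.147]
ee_rot: [-0.0, 0.999, 0.041, -0.0]
force: [-0.0, -0.3, -2.3]
finger_gap: 0.0665
```

Request:
send_rows:
  series:
    - [3, 24, 0, 0]
    - [2, 22, 0, 0]
    - [1, 16, 0, 0]
    - [0, 10, 0, 0]
    - [0, 4, 0, 0]
    - [0, 0, 0, 0]
    - [0, 0, 0, 0]

```text
time: 13.6
ee_pos: [0.5297, 0.0504, 0.1473]
ee_rot: [0.0, 0.999, 0.041, -0.0]
force: [-0.5, 0.4, -2.4]
finger_gap: 0.0666
```

```bash
python3 snap.py 10 wrist
```

```text
t 13.65 pos [529.8  50.2 147.4] yaw 4.65 F [ 0.21  0.65 -1.06] gap 67.1
```

View pics/wrist10.png

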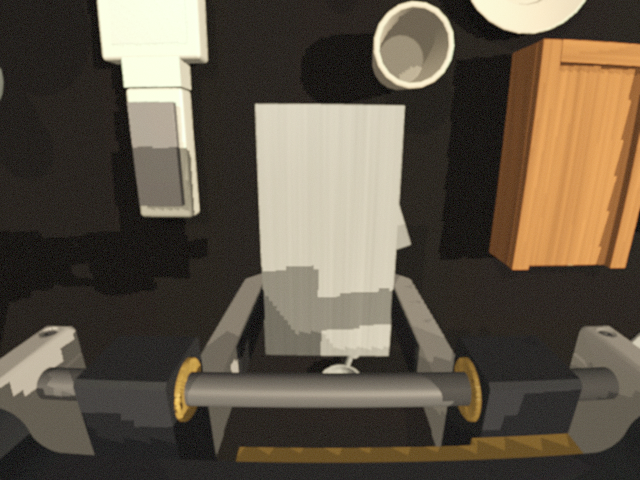

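The wrist view shows the scale at upper left, with the grey support at columns 130–185 and rows 101–208. The held plate is at columns 255–405 and rows 103–356.

Run:
```python
from wr import *
c=pickle.load(open('wrist10.pkl','rb')); im=c['img']
crop('pics/w10a.png',im,95,60,215,225,3.6)
crop('pics/w10a.png',im,110,85,210,222,4)
crop('pics/w10b.png',im,245,90,415,220,4)
hsv=cv2.cvtColor(im,cv2.COLOR_RGB2HSV)
for p in [(160,120),(150,180),(190,150),(170,75),(188,180),(330,150),(330,330)]: print(p,im[p[1],p[0]],hsv[p[1],p[0]])
```

```text
(160, 120) [183 170 155] [ 16  39 183]
(150, 180) [123 116 105] [ 18  37 123]
(190, 150) [222 212 183] [ 22  45 222]
(170, 75) [252 255 230] [ 34  25 255]
(188, 180) [149 143 120] [ 24  50 149]
(330, 150) [217 211 191] [ 23  31 217]
(330, 330) [212 205 184] [ 23  34 212]
```

View pics/w10a.png

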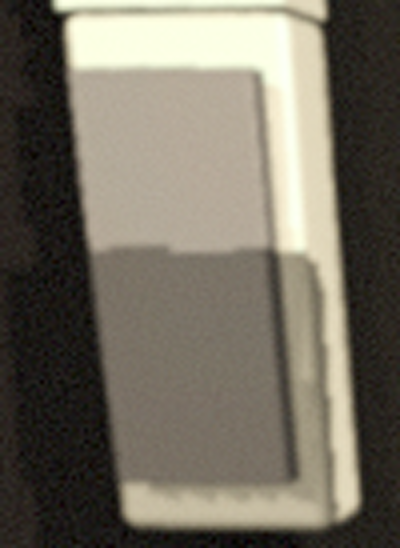

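View pics/w10b.png

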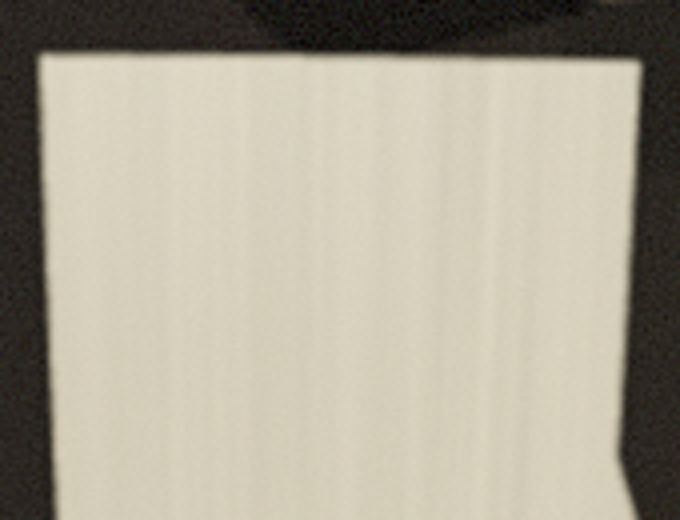

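Run:
```python
from wr import *
c=pickle.load(open('wrist10.pkl','rb'))
sup=p2w(c,cp([(296,480),(118,481),(73,70),(262,72)],110,85,4),.030)   # nr, nl, fl, fr
rep('supp',sup)
far=cp([(39,53),(641,60)],245,90,4); near=np.array([(391,355.5),(264.5,355.5)])
uv=np.r_[near,far]
for z in(.165,.1675,.170): rep('plate z%.4f'%z,p2w(c,uv,z))
```

```text
supp [588.6 205.3  30. ] L 87.8 W 41.4 yawL 2.95 yawW -176.36
[[546.5, 182.3, 30.0], [543.1, 223.8, 30.0], [631.5, 228.1, 30.0], [633.4, 187.1, 30.0]]
plate z0.1650 [563.1  52.7 165. ] L 133.1 W 70.0 yawL 4.31 yawW -175.65
[[499.6, 12.0, 165.0], [493.8, 83.4, 165.0], [627.0, 91.8, 165.0], [631.9, 23.7, 165.0]]
plate z0.1675 [563.9  52.8 167.5] L 131.1 W 68.9 yawL 4.31 yawW -175.65
[[501.4, 12.7, 167.5], [495.7, 83.1, 167.5], [626.8, 91.2, 167.5], [631.6, 24.2, 167.5]]
plate z0.1700 [564.7  52.9 170. ] L 129.0 W 67.8 yawL 4.31 yawW -175.65
[[503.1, 13.4, 170.0], [497.5, 82.7, 170.0], [626.6, 90.7, 170.0], [631.3, 24.7, 170.0]]
```

Request:
send_rows:
  series:
    - [3, 8, 0, -0.5]
    - [5, 15, 0, -0.3]
    - [5, 15, 0, 0]
    - [4, 12, 0, 0]
    - [3, 8, 0, 0]
    - [0, 2, 0, 0]
    - [0, 0, 0, 0]
    - [0, 0, 0, 0]

```text
time: 14.32
ee_pos: [0.5497, 0.1106, 0.1474]
ee_rot: [0.0, 0.999, 0.034, -0.0]
force: [0.1, -0.2, -2.0]
finger_gap: 0.067
```

```bash
python3 snap.py 11 wrist
python3 - <<'E'
from wr import *
crop('pics/w11a.png',pickle.load(open('wrist11.pkl','rb'))['img'],170,0,290,220,3.6)
crop('pics/w11a.png',pickle.load(open('wrist11.pkl','rb'))['img'],150,0,300,225,2.6)
E
```

```text
t 14.37 pos [549.7 110.4 147.4] yaw 3.86 F [-0.39  0.46 -1.17] gap 66.7
```

View pics/wrist11.png

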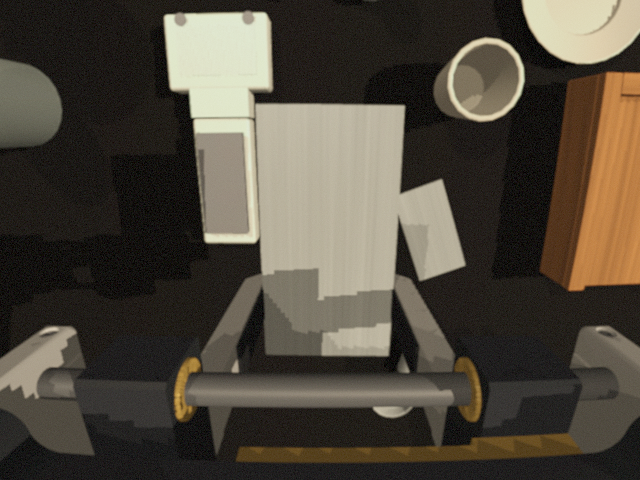

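The whole scale is visible: display at columns 165–272 and rows 12–92, support at columns 197–248 and rows 132–236. I'll zoom in on the support and body.

Run:
```python
from wr import *
im=pickle.load(open('wrist11.pkl','rb'))['img']
crop('pics/w11a.png',im,185,115,265,250,4.4); crop('pics/w11b.png',im,155,0,285,100,5)
```

```text
(no output)
```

View pics/w11a.png

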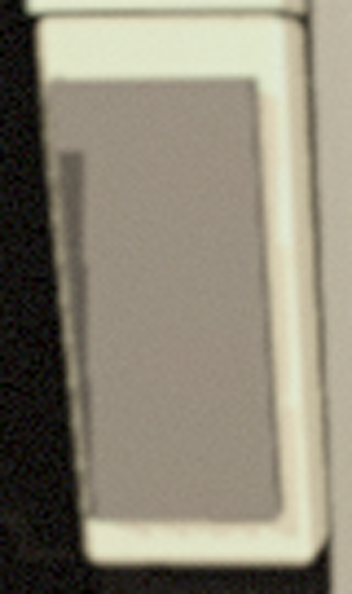

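View pics/w11b.png

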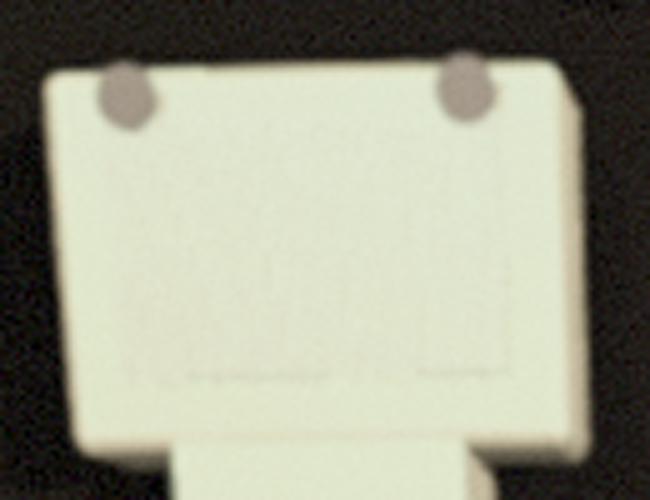

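Run:
```python
from wr import *
c=pickle.load(open('wrist11.pkl','rb'))
rep('supp',p2w(c,cp([(282,520),(92,518),(48,80),(255,80)],185,115,4.4),.030))
b=p2w(c,cp([(46,75),(560,63),(572,455),(77,443)],155,0,5),.022); rep('disp',b[[2,3,0,1]])
k=p2w(c,cp([(127,97),(467,88)],155,0,5),.022)*1e3; d=k[1]-k[0]; print('knobs',k,np.degrees(np.arctan2(d[0],-d[1])), k.mean(0))
uv=np.array([(390,355.5),(264.5,355.5),(255.5,104),(404.5,105)])
rep('plate',p2w(c,uv,.1682))
```

```text
supp [588.6 206.   30. ] L 88.4 W 40.4 yawL 3.8 yawW -176.8
[[545.6, 183.0, 30.0], [543.4, 223.1, 30.0], [631.6, 229.2, 30.0], [633.8, 188.7, 30.0]]
disp [698.  212.7  22. ] L 58.8 W 85.0 yawL 3.49 yawW -177.41
[[669.8, 168.4, 22.0], [667.4, 253.4, 22.0], [724.7, 256.8, 22.0], [729.9, 172.2, 22.0]]
knobs [[721.77396391 243.29246953  22.        ]
 [725.44618502 187.17254848  22.        ]] 3.743826395849333 [723.61007447 215.23250901  22.        ]
plate [583.9 112.6 168.2] L 130.2 W 68.0 yawL 3.32 yawW -176.31
[[521.2, 74.1, 168.2], [516.5, 143.7, 168.2], [646.8, 149.5, 168.2], [650.9, 83.3, 168.2]]
```

Estimates agree: support centre (588.6,205.8), yaw about 3.6°, and the held plate is at the same yaw. Moving above it.

Request:
send_rows:
  series:
    - [1, 10, 0, 0]
    - [1, 18, 0, 0]
    - [1, 20, 0, 0]
    - [1, 20, 0, 0]
    - [0.7, 15, -5, 0]
    - [0, 8, -15, 0]
    - [0, 2.2, -25, 0]
    - [0, 0, -25, 0]
    - [0, 0, -20, 0]
    - [0, 0, -10, 0]

```text
time: 15.2
ee_pos: [0.5532, 0.2041, 0.0445]
ee_rot: [0.0, 0.999, 0.034, -0.002]
force: [-0.5, 0.7, -2.4]
finger_gap: 0.0667
```

Request:
send_rows:
  series:
    - [0, 0, -10, 0]
    - [0, 0, -7, 0]
    - [0, 0, -3, 0]
    - [0, 0, 0, 0]
    - [0, 0, 0, 0]

```text
time: 15.62
ee_pos: [0.5549, 0.2043, 0.0282]
ee_rot: [-0.0, 0.999, 0.034, 0.001]
force: [0.3, 0.6, -1.9]
finger_gap: 0.0672
```

```bash
python3 snap.py 12 wrist side scene
python3 - <<'E'
from wr import *
crop('pics/d12.png',pickle.load(open('side12.pkl','rb'))['img'],170,210,310,330,5)
crop('pics/s12.png',pickle.load(open('scene12.pkl','rb'))['img'],340,170,460,290,5)
E
```

```text
t 15.77 pos [554.9 204.3  28.3] yaw 3.88 F [-0.79 -0.47 -2.87] gap 66.8
```

View pics/d12.png

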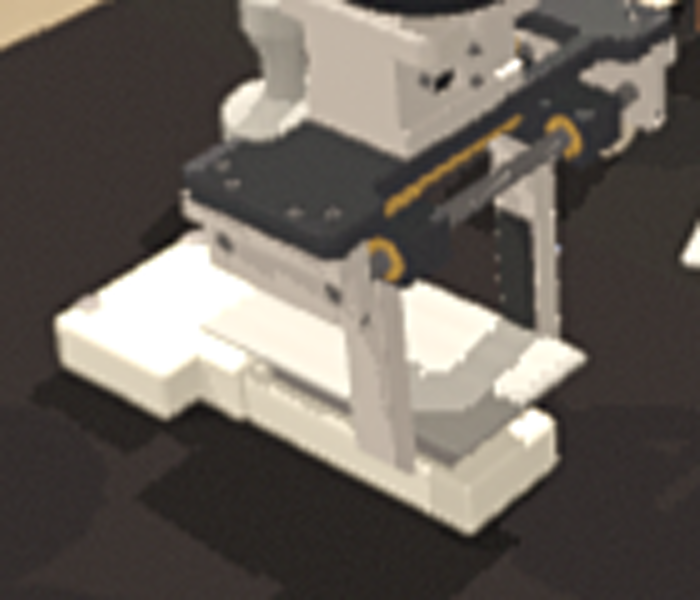

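View pics/s12.png

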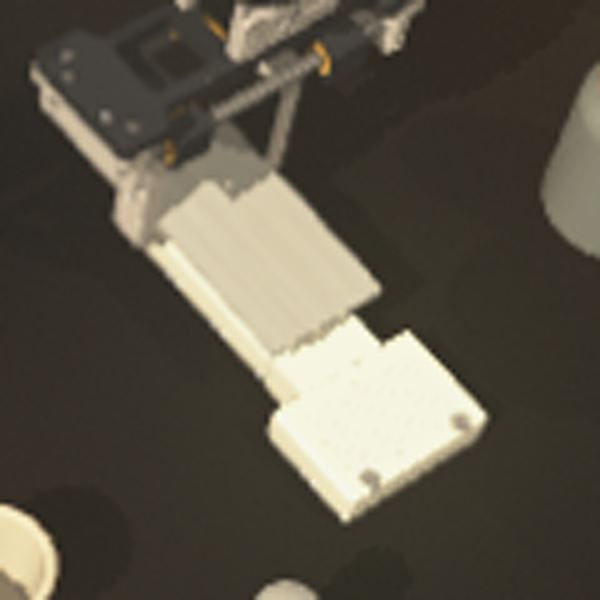

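View pics/wrist12.png

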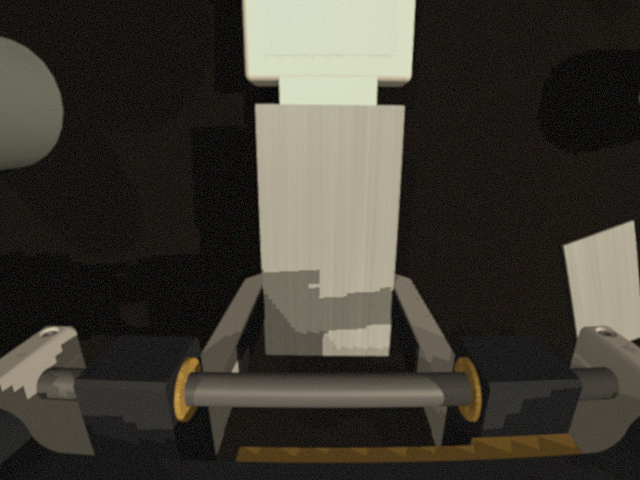

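Everything lines up: body at columns 279–378, plate at columns 255–404. A lateral and lengthwise check follows before lowering.

Run:
```python
from wr import *
c=pickle.load(open('wrist12.pkl','rb')); crop('pics/w12.png',c['img'],235,0,425,120,4)
a=np.radians(3.6); R=np.array([[np.cos(a),np.sin(a)],[-np.sin(a),np.cos(a)]]); o=np.array([588.6,205.8])
def loc(uv,z): return np.round((p2w(c,uv,z)[:,:2]*1e3-o)@R.T,1).tolist()
print('plate',loc([(255.5,104),(404.5,105),(390,355.5),(264.5,355.5)],.0493))
```

```text
plate [[65.7, 33.3], [65.6, -33.0], [-64.2, -34.1], [-64.5, 35.6]]
```

View pics/w12.png

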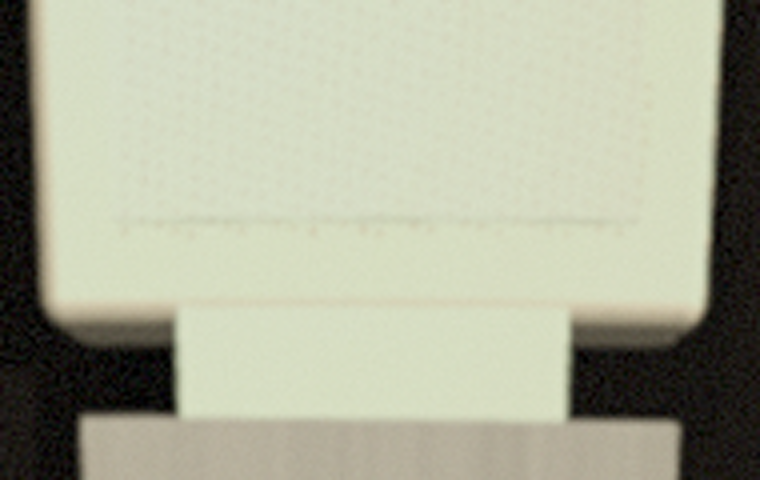

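Run:
```python
from wr import *
c=pickle.load(open('wrist12.pkl','rb'))
a=np.radians(3.6); R=np.array([[np.cos(a),np.sin(a)],[-np.sin(a),np.cos(a)]]); o=np.array([588.6,205.8])
def loc(uv,z): return np.round((p2w(c,uv,z)[:,:2]*1e3-o)@R.T,1).tolist()
print('disp front bottom corners/top',loc(cp([(42,300),(708,300)],235,0,4),.022), 'sides far',loc(cp([(30,5),(722,5)],235,0,4),.022))
print('body sides',loc(cp([(176,310),(571,310)],235,0,4),.022),loc(cp([(180,410),(570,410)],235,0,4),.022))
```

```text
disp front bottom corners/top [[82.6, 43.5], [83.0, -41.7]] sides far [[116.8, 43.4], [117.2, -41.5]]
body sides [[81.3, 26.3], [81.5, -24.2]] [[69.1, 26.1], [69.3, -24.5]]
```

Errors are all under 1 mm. Nudging y by +0.4 and lowering gently.

Request:
send_rows:
  series:
    - [0, 0.4, -4, 0]
    - [0, 0, -4, 0]
    - [0, 0, -3, 0]
    - [0, 0, -2, 0]
    - [0, 0, -1, 0]
    - [0, 0, 0, 0]
    - [0, 0, 0, 0]

```text
time: 16.35
ee_pos: [0.5545, 0.2046, 0.0135]
ee_rot: [-0.0, 0.999, 0.034, -0.0]
force: [-2.0, -0.6, -1.9]
finger_gap: 0.0667
```

Request:
send_rows:
  series:
    - [0, 0, -0.5, 0]
    - [0, 0, 0, 0]

```text
time: 16.52
ee_pos: [0.5546, 0.2046, 0.0131]
ee_rot: [-0.0, 0.999, 0.034, 0.0]
force: [-0.6, 0.1, -0.7]
finger_gap: 0.0665
```

Request:
send_rows:
  series:
    - [0, 0, -0.3, 0]
    - [0, 0, 0, 0]

```text
time: 16.68
ee_pos: [0.5546, 0.2046, 0.0128]
ee_rot: [-0.0, 0.999, 0.034, 0.0]
force: [0.1, -0.0, -0.7]
finger_gap: 0.0669
```

Request:
send_rows:
  series:
    - [0, 0, -0.2, 0]
    - [0, 0, 0, 0]

```text
time: 16.85
ee_pos: [0.5546, 0.2046, 0.0126]
ee_rot: [-0.0, 0.999, 0.034, 0.0]
force: [-0.0, 0.4, -0.2]
finger_gap: 0.0671
```

```bash
python3 snap.py 13 side
python3 - <<'E'
from wr import *
crop('pics/d13.png',pickle.load(open('side13.pkl','rb'))['img'],170,220,300,330,6)
E
```

```text
t 16.9 pos [554.6 204.6  12.6] yaw 3.88 F [0.06 0.64 0.82] gap 67.1
```

View pics/d13.png

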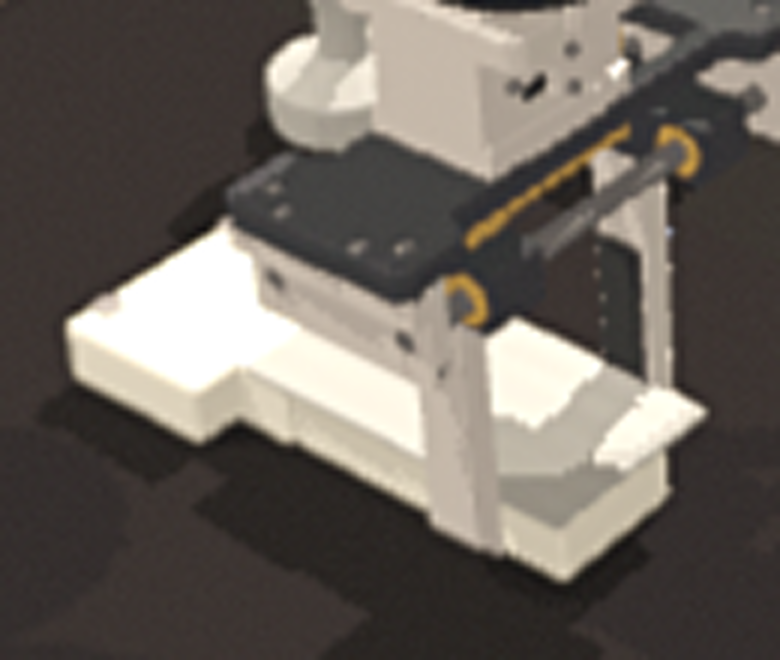

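Request:
send_rows:
  series:
    - [0, 0, -0.2, 0]
    - [0, 0, 0, 0]
    - [0, 0, 0, 0]

```text
time: 17.15
ee_pos: [0.5546, 0.2046, 0.0126]
ee_rot: [-0.0, 0.999, 0.034, 0.0]
force: [-0.7, 0.5, 3.9]
finger_gap: 0.0672
```

The plate is seated: the wrist reads +4 N upward, up from about -2 N while carrying. Releasing.

Request:
send_rows:
  series:
    - [0, 0, 0, 0]
    - [0, 0, 0, 0]
    - [0, 0, 0, 0]
    - [0, 0, 0, 0]
    - [0, 0, 0, 0]
    - [0, 0, 0, 0]
    - [0, 0, 0, 0]
  jaw: 1

```text
time: 17.73
ee_pos: [0.5544, 0.2045, 0.0122]
ee_rot: [0.0, 0.999, 0.034, -0.0]
force: [0.9, 0.4, -0.3]
finger_gap: 0.0943
```

```bash
python3 snap.py 14 wrist
```

```text
t 17.78 pos [554.5 204.5  12.2] yaw 3.88 F [ 0.81 -0.14  0.11] gap 93.1
```

View pics/wrist14.png

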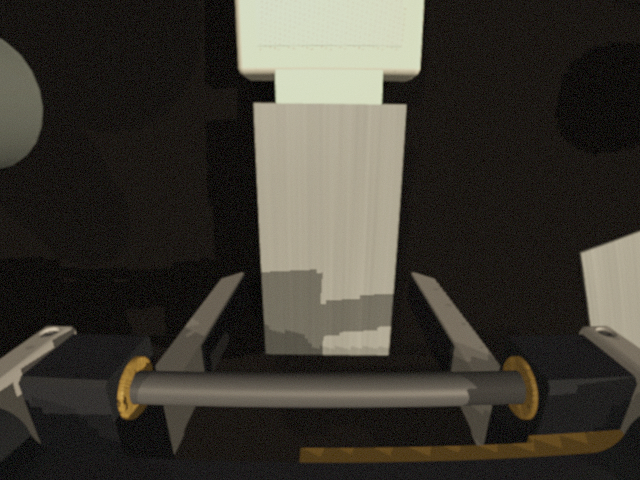

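The jaws are clear on both sides and the plate lies still and centred (columns 254–405, display at 237–422). I'll retreat upward, then back.

Request:
send_rows:
  series:
    - [0, 0, 5, 0]
    - [0, 0, 15, 0]
    - [0, 0, 25, 0]
    - [0, 0, 25, 0]
    - [0, 0, 25, 0]
    - [-10, 0, 30, 0]
    - [-20, 0, 25, 0]
    - [-20, 0, 10, 0]
    - [0, 0, 0, 0]
    - [0, 0, 0, 0]

```text
time: 18.62
ee_pos: [0.5045, 0.2047, 0.1733]
ee_rot: [-0.0, 0.999, 0.034, 0.001]
force: [0.3, 0.1, -0.7]
finger_gap: 0.0938
```

```bash
python3 snap.py 15 wrist side scene
python3 - <<'E'
from wr import *
crop('pics/d15.png',pickle.load(open('side15.pkl','rb'))['img'],170,230,300,330,6)
c=pickle.load(open('wrist15.pkl','rb')); crop('pics/w15.png',c['img'],220,20,440,320,2)
E
```

```text
t 18.77 pos [504.8 204.4 171.5] yaw 3.87 F [-0.19  0.33 -0.76] gap 94.1
```

View pics/d15.png

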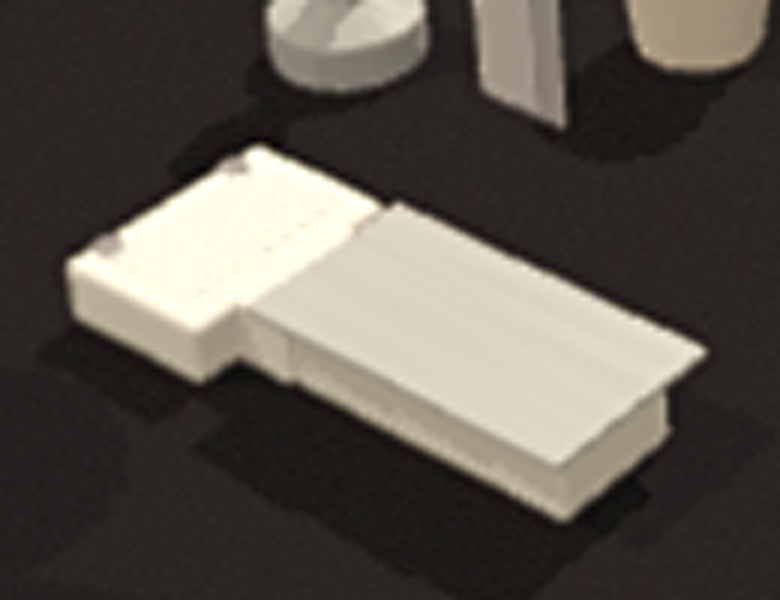

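View pics/w15.png

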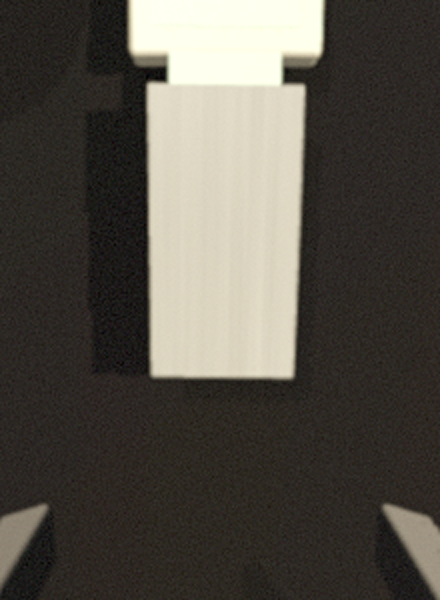

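View pics/scene15.png

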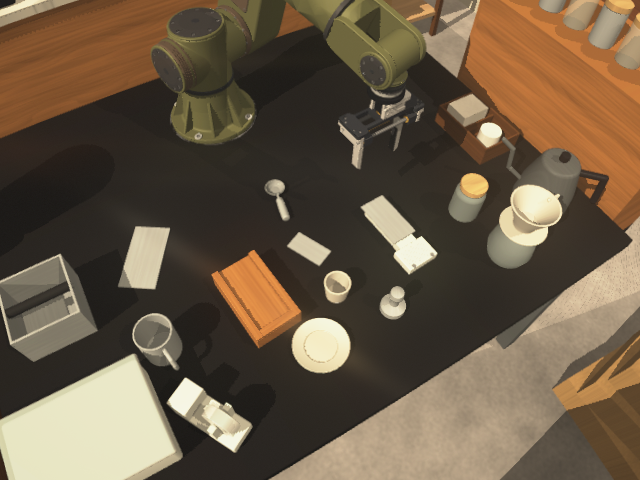

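The plate lies flat and square on the scale, and the other things have not moved. One numeric check before handing in.

Run:
```python
from wr import *
c=pickle.load(open('wrist15.pkl','rb'))
W=p2w(c,cp([(295,378),(151,378),(147,83),(305,84)],220,20,2),.0325); rep('plate',W)
d=pickle.load(open('side15.pkl','rb')); rep('plate side view',p2w(d,cp([(558,465),(707,351),(398,203),(243,302)],170,230,6),.0325)[[1,0,3,2]])
a=np.radians(3.6); R=np.array([[np.cos(a),np.sin(a)],[-np.sin(a),np.cos(a)]]); o=np.array([588.6,205.8])
L=lambda uv,z: np.round((p2w(c,uv,z)[:,:2]*1e3-o)@R.T,1).tolist()
print('plate',(R@(W.mean(0)[:2]*1e3-o)),'disp',L(cp([(129,45),(323,45),(128,5),(324,5)],220,20,2),.022),'front',L(cp([(226,54)],220,20,2),.022))
```

```text
plate [588.9 206.4  32.5] L 131.3 W 69.5 yawL 3.5 yawW -176.23
[[525.8, 167.5, 32.5], [521.0, 237.3, 32.5], [652.3, 244.9, 32.5], [656.6, 176.0, 32.5]]
plate side view [588.  205.4  32.5] L 131.0 W 67.7 yawL 3.17 yawW -177.48
[[524.2, 168.0, 32.5], [521.0, 235.6, 32.5], [652.0, 242.9, 32.5], [654.9, 175.2, 32.5]]
plate [0.37695587 0.58491287] disp [[84.0, 43.7], [84.6, -42.8], [100.4, 43.9], [101.0, -42.6]] front [[80.3, 0.4]]
```

Within about 1 mm and 0.5° of the seat. Handing in.

```bash
python3 -c "
from station import manip
print(manip.close_job())"
```

```text
the job is handed in; nothing more can be done
None
```

The plate is on the scale's raised grey support, flat and released, and I handed the job in at about 19 s of the 58 s allowed.

- **Sliding:** I pressed with shut fingertips at about 8–15 N by the readings I saw, mostly 10–14 N, and slid the plate 82 mm. It overhung by about 43 mm. The force rose to 15.3 N at the end of the slide, above the 12–14 N I was aiming for but below the 18 N scratch limit.
- **Lifting and placing:** I gripped the plate by the sides of the overhanging part, lifted it level and set it down with about 4 N.
- **Final checks:** The wrist camera put the plate's centre about 0.7 mm from the seat measured earlier, and its angle agreed with the scale's to about 0.3°. The side camera agreed to within about 1 mm in position. Its two angle readings (3.2° and 2.5°, against 3.6° for the scale) were a little further off. The display's front edge read about 80 mm in one spot and 82–84 mm at others, against the true 80 mm, so lengthwise centring is only certain to about 2 mm.
- **Other objects:** In the last scene picture, compared by eye only, the bystanders are where they were. The robot was touching nothing.

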